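Slacken the rotor nut of a small centrifuge, thread direction unknown

TASK

The rotor of the small white centrifuge has to come off for cleaning: slacken its rotor nut, the black cross bar in the middle of the bowl. Nobody remembers whether it has a left-hand or a right-hand thread, so try which way it gives and turn it that way as far as it goes, about 60 degrees; then let go. Leave the timer dial on the machine's front console as it is set.

Things in the scene. Friction and masses are not known exactly. Their poses are not given: they have to be found in the camera images.
- centrifuge: Small white bench centrifuge without its lid, standing fixed. Main housing 140 x 140 mm, 74 mm high, with a grey bowl rim 132 mm across up to 87 mm above the trolley; an aluminium rotor with eight small empty sockets lies in the bowl, its middle 87 mm up. A lower console (50 mm high, 40 mm deep) sticks out in front. Origin: on the rotor axis at the trolley surface. Axes: -x points to the console, z up.
- rotor_nut_grip (a point): Point on the rotor nut's axis at the height to grip, 120 mm above the trolley. The nut's black cross bar is 62 mm long, 14 mm wide and 28 mm high (106 to 133 mm above the trolley), on a round steel hub 22 mm across, clear above the bowl rim. The point's x axis runs along the bar, y across it, z up; it turns with the nut. When tight the bar points from the console straight to the back of the machine (along the machine's x).
- rotor_nut (a joint): Turn of the rotor nut in rad, counter-clockwise seen from above positive; it starts at 0 (tight). In one direction, which differs from one time to the next and cannot be seen, it meets a hard stop within about 0.05 rad (it yields to about 0.1 rad when forced); in the other it turns against light friction (about 0.1 N m) to a stop at 1.1 rad, positive or negative. It does not rise noticeably and does not come off; it stays where it is left.
- timer_rim (a point): Point near the rim of the timer dial, 14 mm off its axis; the dial is a black bar-grip knob, 32 mm across, on the right half of the console (seen from the robot), its axis 85 mm in front of the rotor axis and 36 mm to the right, its top 71 mm above the trolley. It turns easily and is to be left alone.

How it is judged:
At the end, for the whole second after the job is handed in: The rotor nut stands at rest, turned at least 0.85 rad (49 degrees) from tight in the direction that gives (its stop is at 1.1 rad, 63 degrees) ((value of joint rotor_nut above 0.85 rad or value of joint rotor_nut below -0.85 rad) and velocity of joint rotor_nut between -0.1 and 0.1 rad/s); the robot touches nothing.
It fails at once if the timer dial is turned: the point near its rim moves more than 6 mm (about 25 degrees) (distance of timer_rim from where it was at the start of the episode above 0.006 m).
It also fails if it takes over 32 s, if anything falls off the work surface, if the arm or the gripper's body presses on something with over 40 N, if the wrist force passes 120 N, or if a joint passes its speed limit or range.

ROBOT

A 6-joint arm with a two-finger parallel gripper is mounted at the origin on a cart in front of the work surface, level with it; the furniture and walls round the work are solid. World frame = base frame: x ahead of the robot, y to its left, z up, the work surface at z = 0. Lengths are in m, angles in rad, forces in N, time in s.
With the tool pointing down it reaches from about 0.3 to 1 m from the base axis. Payload 5.1 kg.
Tool frame: the origin (TCP) lies at the very end of the fingers, on their centre line; the grasp point (between the pads) lies 19 mm behind it; z points along the fingers, y is the direction in which the jaws open and shut (so a half turn about z gives the same grasp; the last joint's range is limited). The gripper opens to 95 mm and grips with 3 to 60 N. Pads are 20 mm wide; open, the fingers measure 119 mm over their backs; the gripper's body (75 mm by 180 mm) begins 59 mm behind the grasp point.
Start: joints at [1.025, 0.124, 1.65, -0, 1.367, -0.083], TCP at [0.29, 0.582, 0.215] pointing down, gripper open.
Joint ranges: [-2.61, 2.61], [-1.02, 2.33], [0.03, 2.71], [-1.35, 4.49], [0.32, 2.68], [-2.91, 2.91]. Speed limits (rad/s): [2.57, 2.57, 3.14, 3.14, 3.14, 3.14].

INTERFACE

Orientations are given as a unit quaternion [x, y, z, w].
In Python, from station import env gives the robot as it stands.
- The arm moves only by the tool move_arm, never from a script. Its argument "increments" is a list of rows, each a list of 3 entries, a list of its own where there are three numbers: the shift along the tool's x, y, z in cm, then the turn about the tool's z in degrees, then the closure in counts, from 0 (fully open) to 255 (shut). In form: [[[dx, dy, dz], yaw, gripper], ...]. A call has exactly 8 rows; each row shifts and turns the pose as measured when the row begins, along the tool's axes as they then stand; what a row does not reach is not made up. A row lasts 1/8 s, in which the tool goes at most 62.5 mm and 10.7 degrees, less where a joint would pass 70% of its speed; a pose out of reach is approached as far as the arm can. A call with a gripper value outside its range is refused whole. The fingers move at their own pace and stop on an object; "newtons" is the grip in N (left out, the last holds). Time passes only in rows, so rows that do not move let the fingers close, or fill a call up. It gives the time, the measured TCP pose, the force and the opening at its end, in the units of the state.
- env.get_obs(): the state, without advancing time (a new reading comes with each control period).
- env.capture(name): name is "side" or "top" or "wrist"; returns the picture (400x640x3 uint8, blue, green, red); there is no depth.
- env.camera_model(name): a dict with "vfov" (degrees; the focal length in pixels is half the picture's height over the tangent of half this angle, whatever the lens; pixels are square), "cx", "cy" (the principal point, pixels), "distortion" ([k1, k2, p1, p2, k3] as OpenCV has them; the pictures are not rectified), "world_to_cam" (4x4, takes a point from world to camera coordinates); the wrist camera has in their place "mount" (4x4, takes a point from camera to tool coordinates, whose origin is the TCP and whose axes are the flange's). Camera axes: x right, y down, z forward; pixel columns grow to the right and rows downward; lengths in m; the calibration is good to about 2 mm. A picture is of the moment at which its call begins: read the wrist's pose just before it. camera_model takes no time and is no camera call.
- env.finish_job(): hands the job in, once; it reports no verdict.
The state is a dict: "clock": time; "joint_pos": joint angles; "joint_vel": joint speeds; "joint_efforts": joint torques, N m; "ee_pos": TCP position; "tcp_rot": TCP orientation; "wrist_force": force on the tool from outside, world axes, zero at the start; "wrist_torque": the same for the moment, N m; "opening": finger opening in m.
Only numpy, scipy, OpenCV 4.12 (cv2) and the standard library are available. Lean on these libraries where they do the work, as an engineer would, in place of code of your own. Each camera call takes 0.05 s, during which the arm holds its last target. There are 200 camera calls.

## Working session

There is one attempt and no reset: what is moved stays moved. The work goes in short steps, Python scripts to look and compute and a tool call to move; the robot and the scene stay as the last step left them, time stands still between calls to the robot, and variables do not carry over. Pictures are saved under pics/ and viewed, about 8 in all and at most 12, crops included, and the job is handed in when it is done.

Besides the shell and the picture viewer there is one more tool, called after "Emit:" as name(argument=value, ...), one argument or row to a line, values as JSON. move_arm: Moves the arm, as the interface text tells. Its arguments: {"type":"object","properties":{"increments":{"type":"array","items":{"type":"array"}},"newtons":{"type":"number"}},"required":["increments"]}

```bash
mkdir -p pics
python3 - <<'E'
from station import env
import cv2
o=env.get_obs();print(o)
for n in("top","side"):
    cv2.imwrite(f"pics/{n}0.png",env.capture(n));print(n,env.camera_model(n))
print(env.camera_model("wrist"))
E
```

```text
{'clock': 0.0, 'joint_pos': array([ 1.02536901e+00,  1.24495293e-01,  1.65163804e+00, -3.13549359e-05,
        1.36751033e+00, -8.25873934e-02]), 'joint_vel': array([ 0.00085914, -0.00051272, -0.00015343,  0.00077724,  0.00035934,
        0.00256223]), 'joint_efforts': array([-1.40752707e-05, -4.17585361e+01, -3.59936678e+01,  7.74810277e-02,
        4.90046677e-02, -1.69315126e-04]), 'ee_pos': array([0.28991649, 0.58105608, 0.21341466]), 'tcp_rot': array([ 2.29356647e-01,  9.73341912e-01, -9.80103307e-04, -3.02149661e-04]), 'wrist_force': array([-0.72996247, -0.66706136, -0.38451593]), 'wrist_torque': array([ 0.01413187, -0.01318764,  0.03967386]), 'opening': 0.09515988034889564}
top {'vfov': 55.66560121076147, 'cx': 321.9928394560797, 'cy': 202.12778246354978, 'distortion': array([-0.0617082,  0.       ,  0.       ,  0.       ,  0.       ]), 'world_to_cam': array([[ 0.01898701, -0.99975641,  0.01125219,  0.09954734],
       [-0.99913008, -0.01939065, -0.03692009,  0.50886256],
       [ 0.03712928, -0.0105414 , -0.99925487,  0.91454047],
       [ 0.        ,  0.        ,  0.        
[... 269 characters left out ...]
     [-0.22039628, -0.59900149, -0.76981991,  0.24589909],
       [ 0.24054364,  0.73147443, -0.63803129,  0.71755241],
       [ 0.        ,  0.        ,  0.        ,  1.        ]])}
{'vfov': 67.64525726037401, 'cx': 322.6338111127002, 'cy': 202.59965104471007, 'distortion': array([-0.02429041,  0.        ,  0.        ,  0.        ,  0.        ]), 'mount': array([[-3.95818935e-04, -9.55924786e-01, -2.93611387e-01,
         8.39294813e-02],
       [ 9.99999850e-01, -2.67248362e-04, -4.78011238e-04,
         3.47976473e-04],
       [ 3.78475629e-04, -2.93611532e-01,  9.55924749e-01,
        -1.69683643e-01],
       [ 0.00000000e+00,  0.00000000e+00,  0.00000000e+00,
         1.00000000e+00]])}
```

View pics/top0.png

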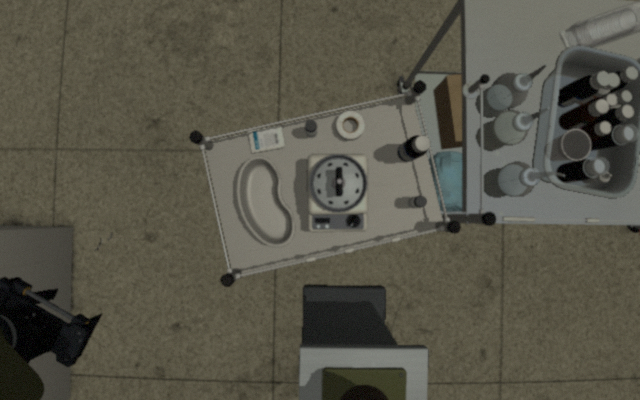

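View pics/side0.png

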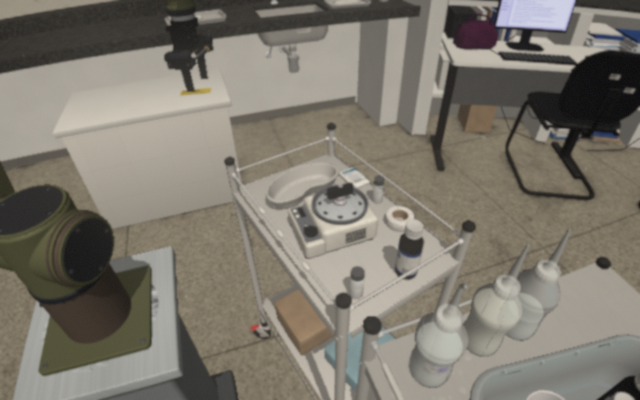

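```bash
cat > h.py <<'E'
from station import env
import cv2,numpy as np
from scipy.spatial.transform import Rotation as R
def ray(name,px,z,obs=None):
    c=env.camera_model(name);f=200/np.tan(np.radians(c["vfov"]/2))
    K=np.array([[f,0,c["cx"]],[0,f,c["cy"]],[0,0,1]])
    u=cv2.undistortPoints(np.float64(px).reshape(-1,1,2),K,c["distortion"])[:,0]
    d=np.c_[u,np.ones(len(u))]
    if name=="wrist":
        T=np.eye(4);T[:3,:3]=R.from_quat(obs["tcp_rot"]).as_matrix();T[:3,3]=obs["ee_pos"];T=T@c["mount"]
    else: T=np.linalg.inv(c["world_to_cam"])
    d=d@T[:3,:3].T;o=T[:3,3]
    return o+d*((z-o[2])/d[:,2])[:,None]
E
python3 - <<'E'
from h import *
im=cv2.imread("pics/top0.png");g=im.max(2)
x0,y0=300,145;c=im[y0:240,x0:380]
m=np.zeros_like(g);cv2.circle(m,(339,181),20,255,-1);m&=np.uint8(g<40)*255
n,l,s,ce=cv2.connectedComponentsWithStats(m);i=1+s[1:,4].argmax();print(s[1:],ce[1:])
pts=np.argwhere(l==i)[:,::-1].astype(float);r=cv2.minAreaRect(np.float32(pts));print(r)
print("bar",ray("top",[r[0]],.13),ray("top",cv2.boxPoints(r),.13))
print("rim guess",ray("top",[(339,183)],.087))
print("console front corners",ray("top",[(309,231),(366,229)],.05))
print("dial",ray("top",[(353,221)],.071))
cv2.imwrite("pics/c.png",cv2.resize(c,None,fx=6,fy=6,interpolation=cv2.INTER_CUBIC))
E
```

```text
[[336 168   5  12  50]
 [336 183   6  12  60]] [[338.         172.9       ]
 [338.38333333 188.93333333]]
((338.5, 188.5), (11.0, 5.0), 90.0)
bar [[0.53196508 0.07610462 0.13      ]] [[0.54355869 0.08161543 0.13      ]
 [0.54377379 0.07099377 0.13      ]
 [0.52038381 0.07059815 0.13      ]
 [0.52017412 0.08120711 0.13      ]]
rim guess [[0.54750273 0.07289398 0.087     ]]
console front corners [[0.43765619 0.13862815 0.05      ]
 [0.44471472 0.00608666 0.05      ]]
dial [[0.46300566 0.03868103 0.071     ]]
```

View pics/c.png

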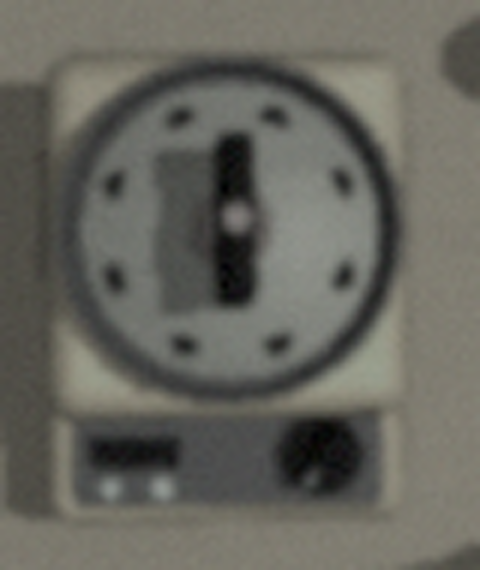

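The top view shows the machine square to the world axes. The bar runs from (339,167) to (339,196), with its middle near (339.2,181.5), which gives about x 0.548, y 0.075. The dial is at (353,221). I'll lift first, then travel across.

Emit:
move_arm(
  increments=[
    [[0,0,-5],0,0],
    [[0,0,-5],0,0],
    [[-4.4,-3.2,0],0,0],
    [[-4.4,-3.2,0],0,0],
    [[-4.4,-3.2,0],0,0],
    [[-4.4,-3.2,0],0,0],
    [[-4.4,-3.2,0],0,0],
    [[-4.4,-3.2,0],0,0],
  ],
)

```text
clock: 1.1
ee_pos: [0.4422, 0.2848, 0.3124]
tcp_rot: [0.226, 0.974, -0.005, -0.001]
wrist_force: [0.7, 0.1, 0.0]
opening: 0.0954
```

Emit:
move_arm(
  increments=[
    [[0,0,0],-9,0],
    [[0,0,0],-9,0],
    [[0,0,0],-8.5,0],
    [[-2.6,-5.4,0],0,0],
    [[-2.6,-5.4,0],0,0],
    [[-2.6,-5.4,0],0,0],
    [[-2.6,-5.2,0],0,0],
    [[0,0,0],0,0],
  ],
)

```text
clock: 2.1
ee_pos: [0.5525, 0.0625, 0.309]
tcp_rot: [-0.009, 1.0, -0.005, -0.005]
wrist_force: [0.3, -0.3, 0.9]
opening: 0.0955
```

Run:
```python
from h import *
o=env.get_obs();print(o["ee_pos"],o["tcp_rot"],o["joint_pos"],R.from_quat(o["tcp_rot"]).as_matrix().round(3))
cv2.imwrite("pics/w1.png",env.capture("wrist"))
np.save("w1.npy",np.r_[o["ee_pos"],o["tcp_rot"]])
```

```text
[0.5524971  0.06253576 0.30898486] [-0.00936878  0.99992849 -0.00509392 -0.00541302] [ 0.02146661 -0.11854173  1.73658097 -0.01006265  1.5345042  -1.56764789] [[-1.    -0.019 -0.011]
 [-0.019  1.    -0.01 ]
 [ 0.011 -0.01  -1.   ]]
```

View pics/w1.png

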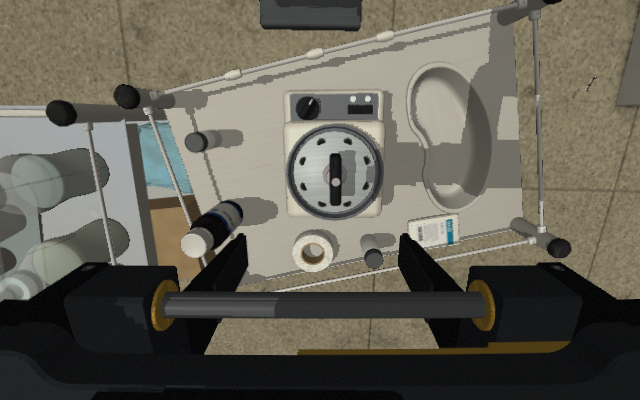

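Wrist view: the bar is vertical at about (335,153)–(335,205), and the dial is at (307,107). Next I'll measure the bar.

Run:
```python
from h import *
w=np.load("w1.npy");o=dict(ee_pos=w[:3],tcp_rot=w[3:])
im=cv2.imread("pics/w1.png");g=im.max(2)
m=np.zeros_like(g);cv2.circle(m,(335,179),31,255,-1);m&=np.uint8(g<45)*255
m=cv2.morphologyEx(m,cv2.MORPH_CLOSE,np.ones((9,3),np.uint8))
n,l,s,ce=cv2.connectedComponentsWithStats(m);i=1+s[1:,4].argmax();print(s[i])
r=cv2.minAreaRect(np.float32(np.argwhere(l==i)[:,::-1]));print(r)
b=ray("wrist",cv2.boxPoints(r),.133,o);print(b,b.mean(0))
print("steel cap",ray("wrist",[(335.5,182)],.137,o))
g=ray("wrist",[(284,92),(383,92),(286,217),(382,217)],.06,o);print(g)
print("top cam bar",ray("top",[(339.2,181.5)],.133),ray("top",[(339,167),(339.2,196)],.133))
```

```text
[330 154  12  51 502]
((335.5, 179.0), (50.0, 11.0), 90.0)
[[0.51421727 0.06902199 0.133     ]
 [0.51396269 0.08172413 0.133     ]
 [0.57423186 0.08386929 0.133     ]
 [0.57451809 0.07054749 0.133     ]] [0.54423248 0.07629073 0.133     ]
steel cap [[0.54626075 0.07622647 0.137     ]]
[[0.44256342 0.00714848 0.06      ]
 [0.44016073 0.13831958 0.06      ]
 [0.61801963 0.0070944  0.06      ]
 [0.61489499 0.14978922 0.06      ]]
top cam bar [[0.54661208 0.07503783 0.133     ]] [[0.57742718 0.07598287 0.133     ]
 [0.51589934 0.07451219 0.133     ]]
```

Emit:
move_arm(
  increments=[
    [[0.5,1.5,3],0,0],
    [[0,0,4],0,0],
    [[0,0,4],0,0],
    [[0,0,3.5],0,0],
    [[0,0,2],0,0],
    [[0,0,1.5],0,0],
    [[0,0,0],0,0],
    [[0,0,0],0,0],
  ],
)

```text
clock: 3.15
ee_pos: [0.5408, 0.0883, 0.1251]
tcp_rot: [-0.016, 1.0, -0.003, -0.005]
wrist_force: [0.0, -0.1, 0.9]
opening: 0.0952
```

Run:
```python
from h import *
o=env.get_obs();M=R.from_quat(o["tcp_rot"]).as_matrix();print(o["ee_pos"],M.round(3))
print("to go cm",100*M.T@(np.array([.5455,.0757,.108])-o["ee_pos"]))
```

```text
[0.54080785 0.08825614 0.1250574 ] [[-0.999 -0.033 -0.009]
 [-0.033  0.999 -0.006]
 [ 0.009 -0.006 -1.   ]]
to go cm [-0.44415948 -1.26034192  1.70895881]
```

Emit:
move_arm(
  increments=[
    [[-0.4,-1.2,0],0,0],
    [[0,0,0],0,0],
    [[0,0,1],0,0],
    [[0,0,0.6],0,0],
    [[0,0,0],0,0],
    [[0,0,0],0,0],
    [[0,0,0],0,0],
    [[0,0,0],0,0],
  ],
)

```text
clock: 4.15
ee_pos: [0.5471, 0.0753, 0.1106]
tcp_rot: [-0.016, 1.0, -0.003, -0.002]
wrist_force: [-0.5, -1.2, 0.1]
opening: 0.0948
```

Run:
```python
from h import *
o=env.get_obs();M=R.from_quat(o["tcp_rot"]).as_matrix();print(o["ee_pos"],M.round(3))
print("to go cm",100*M.T@(np.array([.5455,.0757,.108])-o["ee_pos"]))
cv2.imwrite("pics/w2.png",env.capture("wrist"))
```

```text
[0.54711444 0.07529425 0.1106346 ] [[-0.999 -0.032 -0.005]
 [-0.032  0.999 -0.006]
 [ 0.005 -0.006 -1.   ]]
to go cm [0.15874193 0.04722063 0.26399437]
```

View pics/w2.png

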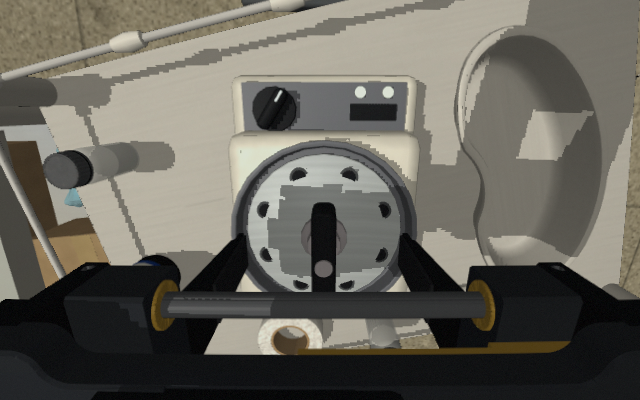

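The bar at (323,205–290) is centred between the fingers, so I'll close on it.

Emit:
move_arm(
  increments=[
    [[0.1,0,0.2],0,150],
    [[0,0,0],0,220],
    [[0,0,0],0,255],
    [[0,0,0],0,255],
    [[0,0,0],0,255],
    [[0,0,0],0,255],
    [[0,0,0],0,255],
    [[0,0,0],0,255],
  ],
  newtons=25,
)

```text
clock: 5.2
ee_pos: [0.5462, 0.0753, 0.1088]
tcp_rot: [-0.016, 1.0, -0.003, -0.002]
wrist_force: [-0.6, 0.2, 0.2]
opening: 0.0208
```

Emit:
move_arm(
  increments=[
    [[0,0,0],0,255],
    [[0,0,0],0,255],
    [[0,0,0],0,255],
    [[0,0,0],0,255],
    [[0,0,0],0,255],
    [[0,0,0],0,255],
    [[0,0,0],0,255],
    [[0,0,0],0,255],
  ],
)

```text
clock: 6.2
ee_pos: [0.5462, 0.0757, 0.1088]
tcp_rot: [-0.016, 1.0, -0.002, -0.002]
wrist_force: [-0.8, 0.8, 0.0]
opening: 0.0141
```

It now holds the bar at 14.1 mm. I'll try counter-clockwise first (negative yaw), a little at a time.

Emit:
move_arm(
  increments=[
    [[0,0,0],-2,255],
    [[0,0,0],-2,255],
    [[0,0,0],-2,255],
    [[0,0,0],0,255],
    [[0,0,0],0,255],
    [[0,0,0],0,255],
    [[0,0,0],0,255],
    [[0,0,0],0,255],
  ],
)

```text
clock: 7.2
ee_pos: [0.5462, 0.0756, 0.1088]
tcp_rot: [-0.072, 0.997, -0.002, -0.002]
wrist_force: [0.0, -1.0, -0.4]
opening: 0.0137
```

Run:
```python
from h import *
o=env.get_obs();M=R.from_quat(o["tcp_rot"]).as_matrix();print(o["ee_pos"],np.degrees(np.arctan2(-M[1,0],-M[0,0])),o["wrist_torque"],o["wrist_force"],o["opening"],o["joint_pos"])
```

```text
[0.54618821 0.07558164 0.10881028] 8.256231070927987 [0.13978493 0.03860046 0.04672976] [ 0.01602634 -1.0026406  -0.41116419] 0.013731897677538282 [ 4.27212879e-02  1.00063787e-03  1.96401153e+00 -5.23230347e-03
  1.18111607e+00 -1.67018565e+00]
```

Emit:
move_arm(
  increments=[
    [[0,0,0],-3,255],
    [[0,0,0],-3,255],
    [[0,0,0],-3,255],
    [[0,0,0],-3,255],
    [[0,0,0],0,255],
    [[0,0,0],0,255],
    [[0,0,0],0,255],
    [[0,0,0],0,255],
  ],
)

```text
clock: 8.2
ee_pos: [0.5462, 0.0754, 0.1088]
tcp_rot: [-0.178, 0.984, -0.002, -0.003]
wrist_force: [-0.1, -1.1, 0.4]
opening: 0.0138
```

Run:
```python
from h import *
o=env.get_obs();M=R.from_quat(o["tcp_rot"]).as_matrix();print(o["ee_pos"],np.degrees(np.arctan2(-M[1,0],-M[0,0])),o["wrist_torque"],o["wrist_force"],o["opening"],o["joint_pos"])
cv2.imwrite("pics/w3.png",cv2.resize(env.capture("wrist")[180:340,220:420],None,fx=3,fy=3))
```

```text
[0.54624388 0.07541815 0.10880087] 20.487425522596887 [0.21559131 0.01628109 0.11140973] [-0.08075651 -1.0777827   0.36694817] 0.013804734926369968 [ 4.25899274e-02  1.00875407e-03  1.96402103e+00 -5.57904037e-03
  1.18095206e+00 -1.88365805e+00]
```

View pics/w3.png

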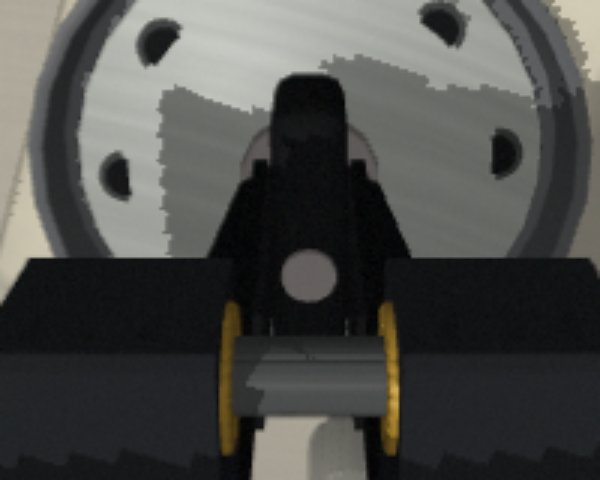

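The bar stays lined up with the fingers (vertical in this view) and the torque is about 0.11 N m, so it gives counter-clockwise. I'll keep turning that way; it has gone about 18.5° so far.

Emit:
move_arm(
  increments=[
    [[0,0,0],-6,255],
    [[0,0,0],-6,255],
    [[0,0,0],-6,255],
    [[0,0,0],-6,255],
    [[0,0,0],-6,255],
    [[0,0,0],-5,255],
    [[0,0,0],0,255],
    [[0,0,0],0,255],
  ],
)

```text
clock: 9.25
ee_pos: [0.5466, 0.075, 0.1088]
tcp_rot: [-0.471, 0.882, -0.002, -0.003]
wrist_force: [0.4, -0.2, 0.4]
opening: 0.0141
```

```bash
cat > s.py <<'E'
from h import *
o=env.get_obs();M=R.from_quat(o["tcp_rot"]).as_matrix();print(o["ee_pos"],np.degrees(np.arctan2(-M[1,0],-M[0,0])),o["wrist_torque"],o["wrist_force"],o["opening"],o["joint_pos"])
E
python3 s.py
```

```text
[0.54660643 0.07500839 0.10882885] 56.2455689653146 [0.1355234  0.00932486 0.13089947] [ 0.4382672  -0.18658268  0.39962441] 0.014118142371997306 [ 4.19051005e-02  9.54605946e-04  1.96402256e+00 -5.76157089e-03
  1.17991213e+00 -2.50835913e+00]
```

Emit:
move_arm(
  increments=[
    [[0,0,0],-3,255],
    [[0,0,0],-2,255],
    [[0,0,0],-2,255],
    [[0,0,0],0,255],
    [[0,0,0],0,255],
    [[0,0,0],0,255],
    [[0,0,0],0,255],
    [[0,0,0],0,255],
  ],
)

```text
clock: 10.25
ee_pos: [0.5467, 0.075, 0.1088]
tcp_rot: [-0.525, 0.851, -0.002, -0.003]
wrist_force: [-0.2, -0.5, -0.6]
opening: 0.0142
```

```bash
python3 s.py
```

```text
[0.54670075 0.07496088 0.10881639] 63.31937362707701 [ 0.18051304 -0.04259229  0.12071373] [-0.24926021 -0.47663504 -0.62038023] 0.014151726099789161 [ 4.19245780e-02  9.49326990e-04  1.96405053e+00 -5.99245929e-03
  1.17954122e+00 -2.63171029e+00]
```

Emit:
move_arm(
  increments=[
    [[0,0,0],-1.5,255],
    [[0,0,0],0,255],
    [[0,0,0],0,255],
    [[0,0,0],0,0],
    [[0,0,0],0,0],
    [[0,0,0],0,0],
    [[0,0,0],0,0],
    [[0,0,0],0,0],
  ],
)

```text
clock: 11.25
ee_pos: [0.5466, 0.0748, 0.1088]
tcp_rot: [-0.537, 0.844, -0.002, -0.003]
wrist_force: [-0.1, 0.2, -0.6]
opening: 0.0587
```

```bash
python3 s.py
```

```text
[0.54659991 0.07481301 0.10881821] 64.89848945157271 [0.08963261 0.08723992 0.04904538] [-0.12822347  0.16449193 -0.5899679 ] 0.05865292877500446 [ 4.17375421e-02  9.90184895e-04  1.96400754e+00 -6.14225008e-03
  1.18000820e+00 -2.65940040e+00]
```

Released. Now straight up, clear of the nut.

Emit:
move_arm(
  increments=[
    [[0,0,0],0,0],
    [[0,0,0],0,0],
    [[0,0,-2],0,0],
    [[0,0,-4],0,0],
    [[0,0,-4],0,0],
    [[0,0,-4],0,0],
    [[0,0,0],0,0],
    [[0,0,0],0,0],
  ],
)

```text
clock: 12.25
ee_pos: [0.5475, 0.0757, 0.2595]
tcp_rot: [-0.537, 0.844, -0.003, -0.001]
wrist_force: [0.4, -0.0, 0.1]
opening: 0.0951
```

```bash
python3 s.py
python3 - <<'E'
from h import *
cv2.imwrite("pics/w4.png",env.capture("wrist"))
E
```

```text
[0.54745811 0.07569383 0.2594611 ] 64.8994499168941 [ 0.11445332  0.07833699 -0.01558512] [ 0.43128933 -0.04027361  0.11476048] 0.0950690148604847 [ 0.0432834  -0.11688522  1.81663617 -0.00574942  1.44039817 -2.65948712]
```

View pics/w4.png

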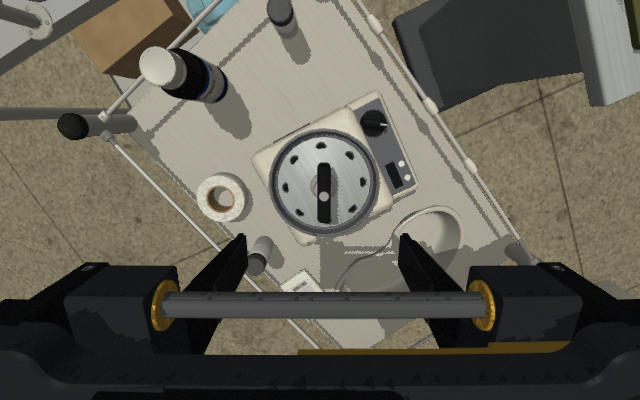

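The bar at (323,163–222) is upright in a view that has turned with the tool by about 63°, and nothing is touching it. The dial's mark has turned with the view by the same angle as the machine, so the dial hasn't moved.

```bash
python3 -c "
from station import env
print(env.finish_job())"
```

```text
the job is handed in; nothing more can be done
None
```

The rotor nut is slackened. It gave counter-clockwise seen from above, so that is the loosening direction. I turned it about 63° (1.1 rad), released it, and handed the job in at about 12.3 s of the 32 s allowed.

- **Turn:** the wrist torque stayed at about 0.05–0.13 N m throughout. I saw no sharp rise at the end, so I went by the 63° turned rather than by feeling the stop.
- **Last picture:** after I let go, the bar stood in line with the turned gripper. I judged this by eye and did not measure the bar's angle again.
- **Timer dial:** I never touched it, and by eye its mark stands in the same place on the machine as before.
- **Arm:** the gripper is open, about 13 cm above the nut. The wrist force is under 0.5 N, so it is touching nothing.

One reading was off on the way in. The pose before the descent was taken while the arm was still settling, which put the gripper about 1.3 cm off to the side, and I corrected that before gripping.

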